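# Switch on the desk's power box under its guard flap

### The arm

A 6-joint arm with a two-finger parallel gripper is mounted at the origin on the work surface. World frame = base frame: x ahead of the robot, y to its left, z up, the work surface at z = 0. Lengths are in m, angles in degrees, forces in N, time in s.
With the tool pointing down it reaches from about 0.325 to 0.775 m from the base axis. Payload 5.5 kg.
Tool frame: the origin (TCP) lies on the centre line of the jaws, within the pads' length; the fingertips stand 25 mm ahead of it and the grasp point (between the pads) lies 6 mm ahead of it; z points along the fingers, y is the line along which they close (so a half turn about z gives the same grasp; the last joint's range is limited). The gripper opens to 85 mm and grips with 20 to 120 N. Pads are 22 mm wide; open, the fingers measure 114 mm over their backs; the gripper's body (76 mm by 85 mm) begins 54 mm behind the grasp point. The pads swing forward as they close: fully open they stand 13 mm farther back than shut.
Start: joints at [66.308, 5.22, 70.514, -0, 104.267, -3.249], TCP at [0.21, 0.562, 0.256] pointing down, gripper open.
Joint ranges: [-164.24, 164.24], [-49.07, 125.15], [9.68, 141.18], [-86.29, 266.29], [3.28, 154.24], [-151.56, 151.56]. Speed limits (degrees/s): [147.25, 147.25, 172.46, 180, 180, 180].

### API

Orientations are given as a 3x3 rotation matrix whose columns are the frame's x, y, z axes.
In Python, from bench import r, vision gives the robot as it stands.
- The arm moves only by the shell command python3 -m crank 'ROWS' [FORCE]. ROWS is JSON, a list that holds one entry, the list of rows, each a list of 5 numbers: the shift along the world's x, y, z each as a share of 0.04 m, from -1 to 1, then the turn about the world's z as a share of 0.08 rad, from -1 to 1, then the finger opening in mm, from 0 to 85.4. A call has 1 to 20 rows; each row shifts and turns the commanded pose from where the row before left it; what a row does not reach is not made up. A row lasts 1/8 s, in which the tool goes at most 62.5 mm and 10.7 degrees, less where a joint would pass 70% of its speed; a pose out of reach is approached as far as the arm can. A call with a number of a shift or a turn outside -1 to 1 is refused whole. A call with a gripper value outside its range is refused whole. The fingers move at their own pace and stop on an object; FORCE is the grip in N (left out, the last holds). Time passes only in rows, so rows that do not move let the fingers close. It gives the time, the measured TCP pose, the force, the opening and the grip force at its end, in the units of the state.
- r.get_obs(): the state, without advancing time (a new reading comes with each control period).
- vision.capture(name): name is "side" or "top"; returns (picture, depth): 420x560x3 uint8, red, green, blue; 420x560 float32, m along the optical axis (not along the pixel's ray), 0 where there is no reading.
- vision.get_calibration(name): a dict with "vfov" (degrees; the focal length in pixels is half the picture's height over the tangent of half this angle, whatever the lens; pixels are square), "cx", "cy" (the principal point, pixels), "T" (4x4, takes a point from camera to world coordinates). Camera axes: x right, y up, looking along -z (the intrinsics and any distortion apply to the point x, -y, -z); pixel columns grow to the right and rows downward; lengths in m; the calibration is good to about 2 mm. A picture is of the moment at which its call begins. get_calibration takes no time and is no camera call.
- r.job_done(): hands the job in; it is judged then, once.
The state is a dict: "time_s": time; "qpos": joint angles; "qd": joint speeds; "joint_torque": joint torques, N m; "eef_pos": TCP position; "tcp_rot": TCP orientation; "contact_force": force on the tool from outside, world axes, zero at the start; "ft_torque": the same for the moment, N m; "opening": finger opening in m; "grasp_force": force on a finger pad.
Only numpy, scipy, OpenCV 4.12 (cv2) and the standard library are available. Lean on these libraries where they do the work, as an engineer would, in place of code of your own. Each camera call takes 0.05 s, during which the arm holds its last target. There are 200 camera calls.

### The job

Someone left the green glass jar standing on the see-through guard flap of the desk's power box. Set that jar down gently and upright in the middle of the free cork coaster on the low shelf, so that it stands in the row with the two amber jars; then lift the flap until it stays wide open by itself, push the red switch paddle all the way over towards the flap's hinge, and lower the flap fully shut without slamming it. Leave the amber jars and the stapler where they are.

Things in the scene. Friction and masses are not known exactly. Their poses are not given: they have to be found in the camera images.
- powerbox: Grey desk power box, 160 (x) x 150 (y) x 116 mm high, fixed. Origin: centre of its underside on the desk; x points from its open front to the hinge at its back, z up. Two 8 mm side walls rise to 116 mm and a 12 mm back wall to 110 mm; between them lies a switch panel 50 mm above the desk (54 mm round the paddle), open in front but for an 8 mm thick sill 70 mm high. Inner width 134 mm.
- flap_hinge (a point): Fixed point, the middle of the flap's hinge axis (which runs along the box's y), 75 mm behind the box's centre and 120 mm above the desk. Axes as the box's.
- flap_tab (a point): Centre of the grip zone on the flap's yellow tab, a blade 14 mm wide (along the box's y), 24 mm high and 48 mm long that sticks out from the middle of the flap's front edge; moves with the flap. With the flap shut it lies 185 mm from the hinge towards the front, at hinge height; the tab runs from 154 to 202 mm from the hinge. Axes: turn with the flap (x along the flap towards the hinge, z out of its top face, y is the hinge direction).
- flap (a joint): Guard flap: clear pane in a yellow frame, 155 long x 150 wide x 8 mm, 0.16 kg, top face 124 mm above the desk when shut. 0 = shut and level, grows as the front edge rises about the hinge, stop at 1.1 rad (63 degrees). A stiff hinge (0.22 N m of friction): the flap stays at any angle it is left at. Even wide open it leans over the switch, so the switch can be worked only with the tool leaning, coming in from the open front.
- toggle_pivot (a point): Fixed point, pivot axis of the red switch paddle (along the box's y), 5 mm in front of the box's centre and 54 mm above the desk. Axes as the box's.
- toggle (a joint): Red switch paddle, 32 mm wide (y), 10 mm thick, top 60 mm from its pivot. At 0 it leans 0.5 rad from vertical to the open front, at 1.0 (its stop, switched on) 0.5 rad to the hinge. Stays where it is left (0.1 N m of friction).
- jar_center (a point): Centre, half-way up, of the green glass jar with steel lid to be moved: 110 mm tall, straight glass wall of 62 mm diameter up to 80 mm from its foot, then drawn in to a lid 55 mm wide and 16 mm tall, 0.23 to 0.46 kg; z is its axis. Starts upright on the shut flap.
- jar: The same green jar; origin at the centre of its underside.
- shelf: Low wooden shelf, 150 (x) x 320 (y) mm, top 60 mm above the desk, fixed; origin: centre under it on the desk. The row of three places runs along its y, 90 mm apart, 10 mm in front of its middle line. Along its back edge (+x) a wooden rail 18 mm higher than the board.
- coaster_top (a point): Centre of the top face of the cork coaster, 84 mm diameter, 5 mm thick, fixed on the shelf at one of the three places of the row.
- coaster: The cork coaster (origin under it).
- row_jar_a_center (a point): Centre, half-way up, of an amber jar with a paper label, same size as the green one, loose, standing on the shelf board at another place of the row.
- row_jar_b_center (a point): The same for the second amber jar.
- stapler: Red and black stapler lying on the desk, 140 x 36 x 58 mm, along its x; origin centre of underside. Leave alone.
There are look-alikes about, which are no part of the job. Leave any purple or yellow look-alike of the jar alone.

How it is judged (in metres and radians):
On the way, in this order (a step that is already met when the one before it is completed fails the run):
1. the green jar stands released and upright on the coaster, within 14 mm of its middle (horizontal distance between jar_center and coaster_top below 0.014 m and z of jar_center in the frame of coaster_top between 0.05 and 0.06 m and angle between jar_center's own z axis and vertical below 0.08 rad and contact force between the fingers and jar below 0.1 N), for 0.3 s.
2. the flap stands open by more than 0.85 rad, nothing touching it (value of joint flap above 0.85 rad and contact force between each of the arm, the fingers and flap below 0.1 N), for 0.2 s.
3. the switch paddle is over to its on side (more than 0.88) while the flap is open (value of joint toggle above 0.88 rad and value of joint flap above 0.85 rad), for 0.1 s.
4. the flap is shut (less than 0.05 rad) with the switch on (value of joint toggle above 0.88 rad and value of joint flap below 0.05 rad), for 0.2 s.
At the end, for the whole second after the job is handed in: The green jar stands upright (within 0.08 rad), released and at rest on the cork coaster within 14 mm of its middle, the switch paddle is on (more than 0.88 of 1.0 rad), the flap is shut (under 0.05 rad), and the amber jars and the stapler are within 15 mm of where they started (all of step 1 and all of step 4 and linear speed of jar below 0.01 m/s and distance of each of row_jar_a_center, row_jar_b_center, stapler from where it was at the start of the episode below 0.015 m); the robot touches nothing.
It fails at once if the green jar is tipped by more than 0.6 rad (angle between jar_center's own z axis and vertical above 0.6 rad).
It fails at once if the green jar is let fall (moving faster than 0.35 m/s out of the fingers) or banged on the coaster (more than 80 N) (contact force between jar and coaster above 80 N or (contact force between the fingers and jar below 0.1 N and linear speed of jar above 0.35 m/s)).
It fails at once if the flap is slammed (falls faster than 3.5 rad/s) (velocity of joint flap below -3.5 rad/s).
It fails at once if an amber jar or the stapler is pushed more than 25 mm (distance of any of row_jar_a_center, row_jar_b_center, stapler from where it was at the start of the episode above 0.025 m).
It also fails if it takes over 72 s, if anything falls off the work surface, if the arm or the gripper's body presses on something with over 40 N, if the wrist force passes 120 N, or if a joint passes its speed limit or range.

## Working session

There is one attempt and no reset: what is moved stays moved. The work goes in short steps, Python scripts to look and compute and a shell command to move; the robot and the scene stay as the last step left them, time stands still between calls to the robot, and variables do not carry over. Pictures are saved under pics/ and viewed, at most 12 in all, crops included, and the job is handed in when it is done.

```bash
ls; mkdir -p pics
cat > h.py <<'E'
import numpy as np,cv2
from bench import r,vision
def snap(n,f):
    im,d=vision.capture(n); cv2.imwrite('pics/%s.png'%f,im[:,:,::-1]); np.save('pics/%s.npy'%f,d); return im,d
def cal(n):
    c=vision.get_calibration(n); return c,210/np.tan(np.radians(c['vfov']/2)),np.array(c['T'])
def cloud(n,d):
    c,f,T=cal(n); v,u=np.mgrid[:420,:560]
    P=np.stack([(u-c['cx'])/f*d,-(v-c['cy'])/f*d,-d],-1)
    return P@T[:3,:3].T+T[:3,3]
def onplane(n,u,v,z):
    c,f,T=cal(n); D=T[:3,:3]@np.array([(u-c['cx'])/f,-(v-c['cy'])/f,-1]); o=T[:3,3]
    return o+D*(z-o[2])/D[2]
E
python3 - <<'E'
from h import *
for n in('top','side'):
    im,d=snap(n,n+'0'); c=vision.get_calibration(n); print({k:(np.round(v,3).tolist() if k=='T' else v) for k,v in c.items()}, (d>0).mean())
o=r.get_obs(); print(o['eef_pos'],o['tcp_rot'],o['opening'],o['time_s'])
E
```

```text
pics
{'vfov': 57.955625431471454, 'cx': 279.44325061013063, 'cy': 211.51324957237296, 'T': [[0.019, 0.995, -0.095, 0.476], [-0.999, 0.015, -0.038, 0.037], [-0.036, 0.096, 0.995, 0.924], [0.0, 0.0, 0.0, 1.0]]} 0.9959396258503401
{'vfov': 55.07250890198227, 'cx': 278.12017413650483, 'cy': 213.03378586874243, 'T': [[-0.876, 0.392, -0.282, 0.334], [-0.483, -0.699, 0.528, 0.491], [0.01, 0.598, 0.802, 0.766], [0.0, 0.0, 0.0, 1.0]]} 0.9959991496598639
[0.20947234 0.56201913 0.25524924] [[-9.37019242e-01  3.49276964e-01 -7.36981205e-04]
 [ 3.49277719e-01  9.37017844e-01 -1.62340302e-03]
 [ 1.23547262e-04 -1.77857098e-03 -9.99998411e-01]] 0.08493341840388055 0.1
```

View pics/top0.png

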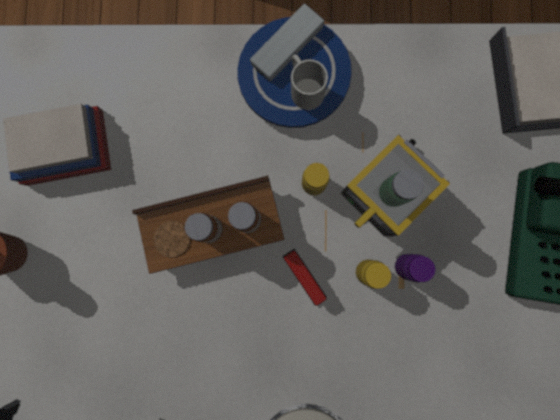

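View pics/side0.png

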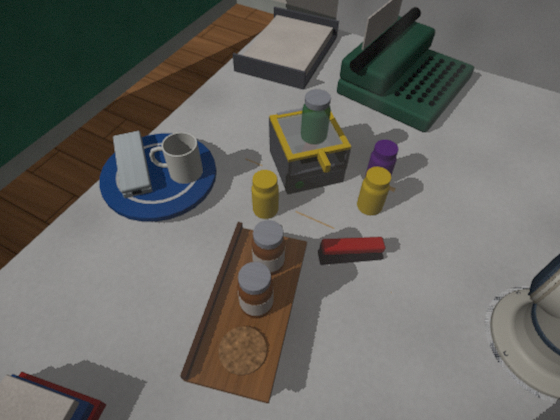

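Top view: the green jar, lid at (406,186), stands on the yellow-framed flap, with the tab at (370,215). The cork coaster is at (172,238), the amber jars at (200,228) and (243,217), and the stapler at (304,278). The look-alikes are the yellow jars at (316,179) and (374,274) and the purple one at (416,267). Only the green jar on the flap fits the description.

```bash
cat > meas.py <<'E'
from h import *
im=cv2.imread('pics/top0.png'); dt=np.load('pics/top0.npy'); W=cloud('top',dt)
ims=cv2.imread('pics/side0.png'); Ws=cloud('side',np.load('pics/side0.npy'))
hsv=cv2.cvtColor(im,cv2.COLOR_BGR2HSV); hs=cv2.cvtColor(ims,cv2.COLOR_BGR2HSV)
# table / noise
print('table z',np.median(W[300:380,100:200,2]),np.median(Ws[100:110,200:230,2]))
for n,WW,h in(('top',W,hsv),('side',Ws,hs)):
    yel=(h[...,0]>20)&(h[...,0]<35)&(h[...,1]>140)&(h[...,2]>70)
    m=(yel&(WW[...,2]>.105)&(WW[...,2]<.15)&(WW[...,1]<-.1)).astype(np.uint8)
    k,l,st,ce=cv2.connectedComponentsWithStats(m)
    i=1+np.argmax(st[1:,4]); P=WW[l==i]; print(n,'frame n',len(P),'z',np.median(P[:,2]))
    rect=cv2.minAreaRect((P[:,:2]*1000).astype(np.float32)); print(rect, cv2.boxPoints(rect).round(0).tolist())
    # lids: all points by height
    for nm,lo,hi,reg in(('greenlid',.222,.25,(.3,.6,-.4,-.1)),('amber',.16,.18,(.25,.6,.05,.4))):
        q=(WW[...,2]>lo)&(WW[...,2]<hi)&(WW[...,0]>reg[0])&(WW[...,0]<reg[1])&(WW[...,1]>reg[2])&(WW[...,1]<reg[3])
        k,l2,st,ce=cv2.connectedComponentsWithStats(q.astype(np.uint8))
        for j in range(1,k):
            if st[j,4]>60:
                P=WW[l2==j]; (c,rad)=cv2.minEnclosingCircle((P[:,:2]*1000).astype(np.float32)); print(n,nm,st[j,4],np.round(c,1),round(rad,1),'med',np.median(P,0).round(4),'px',ce[j].round(0))
    q=((WW[...,2]>.05)&(WW[...,2]<.1)&(WW[...,0]>.2)&(WW[...,0]<.6)&(WW[...,1]>.0)&(WW[...,1]<.45))
    P=WW[q]; print(n,'shelf z',np.median(P[:,2]),cv2.minAreaRect((P[:,:2]*1000).astype(np.float32)))
E
python3 meas.py
python3 - <<'E'
from h import *
a=cv2.imread('pics/top0.png')
A=cv2.resize(a[200:275,130:290],(640,300),interpolation=cv2.INTER_CUBIC);B=cv2.resize(a[125:245,340:460],(300,300),interpolation=cv2.INTER_CUBIC)
c=np.zeros((600,640,3),np.uint8);c[:300]=A;c[300:,:300]=B
s=cv2.imread('pics/side0.png');c[300:,310:640]=cv2.resize(s[80:200,250:382],(330,300))
cv2.imwrite('pics/crop0.png',c)
E
```

```text
table z 0.0013216451432353504 -0.0012979775984486852
top frame n 1319 z 0.12438303983419796
((598.2982788085938, -166.44271850585938), (146.93153381347656, 195.7535400390625), 45.81279373168945) [[477.0, -151.0], [617.0, -287.0], [720.0, -182.0], [579.0, -46.0]]
top greenlid 451 [ 595.  -169.9] 27.2 med [ 0.5866 -0.1678  0.2341] px [407. 189.]
top amber 587 [539.4 142.5] 27.2 med [0.5394 0.1423 0.1709] px [241. 215.]
top amber 590 [515.6 229.5] 27.5 med [0.5159 0.2283 0.171 ] px [198. 226.]
top shelf z 0.06146254562614328 ((502.8435363769531, 198.6187744140625), (422.1976318359375, 215.16488647460938), 83.6654052734375)
side frame n 527 z 0.12252795559851548
((554.1500244140625, -178.68576049804688), (162.45265197753906, 90.95079803466797), 86.0782699584961) [[503.0, -257.0], [594.0, -263.0], [605.0, -101.0], [514.0, -95.0]]
side greenlid 274 [ 593.6 -167.2] 27.7 med [ 0.585  -0.1615  0.232 ] px [321. 101.]
side amber 667 [538. 144.] 28.5 med [0.5369 0.1473 0.1685] px [268. 234.]
side amber 811 [514.8 231. ] 27.7 med [0.5136 0.2331 0.1686] px [254. 277.]
side shelf z 0.05910377896726776 ((501.44635009765625, 200.1187286376953), (423.54510498046875, 215.5983428955078), 83.70030975341797)
```

View pics/crop0.png

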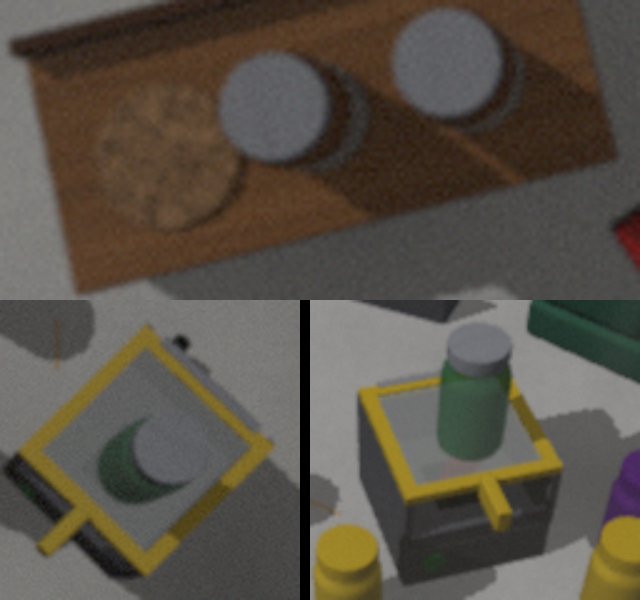

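```bash
python3 - <<'E'
from h import *
im=cv2.imread('pics/top0.png'); hsv=cv2.cvtColor(im,cv2.COLOR_BGR2HSV); W=cloud('top',np.load('pics/top0.npy'))
yel=(hsv[...,0]>20)&(hsv[...,0]<35)&(hsv[...,1]>140)&(hsv[...,2]>70)
m=(yel&(W[...,2]>.105)&(W[...,2]<.15)&(W[...,1]<-.04)&(W[...,0]>.45)).astype(np.uint8)
v,u=np.nonzero(m); P=np.array([onplane('top',a,b,.124)[:2] for a,b in zip(u,v)])
ax=np.array([.717,-.697])
for _ in range(3):
    n=np.array([-ax[1],ax[0]])
    s=P@ax; t0=s.max()-.150; F=P[s>t0]; T=P[s<t0-.012]
    rc=cv2.minAreaRect((F*1000).astype(np.float32)); bp=cv2.boxPoints(rc)
    e=bp[1]-bp[0]; e/=np.linalg.norm(e)
    if abs(e@ax)<.7: e=np.array([-e[1],e[0]])
    ax=e*np.sign(e@ax)
print('ax',ax,np.degrees(np.arctan2(*ax[::-1])),rc,'tab',T.mean(0),len(T),'s range',(s.min()-s.max()))
c=np.array(rc[0])/1000; n=np.array([-ax[1],ax[0]]); print('tab rel frame centre',(T.mean(0)-c)@ax,(T.mean(0)-c)@n)
# coaster
for q,(lo,hi) in {'cork':(.062,.072)}.items():
    mm=(hsv[...,0]<25)&(hsv[...,2]>75)&(hsv[...,1]<150)&(W[...,2]>.055)&(W[...,2]<.075)
    mm=mm.astype(np.uint8); mm[:,:140]=0; mm[:,195:]=0
    mm=cv2.morphologyEx(mm,cv2.MORPH_OPEN,np.ones((3,3)))
    k,l,st,ce=cv2.connectedComponentsWithStats(mm); i=1+np.argmax(st[1:,4]); print(st[i],ce[i])
    v,u=np.nonzero(l==i); P=np.array([onplane('top',a,b,.065)[:2] for a,b in zip(u,v)])
    print('coaster',cv2.minEnclosingCircle((P*1000).astype(np.float32)),P.mean(0))
print(onplane('top',172,238.5,.065))
E
python3 -m crank '[[[0.5,-0.9,1,-1,85],[0.5,-0.9,0.3,-1,85],[0.5,-0.9,0,-1,85],[0.5,-0.9,0,-1,85],[0.5,-0.9,0,-1,85],[0.5,-0.9,0,-1,85],[0.5,-0.9,0,-1,85],[0.5,-0.9,0,-1,85],[0.5,-0.9,0,-1,85],[0.5,-0.9,0,-1,85],[0.5,-0.9,0,-1,85],[0.5,-0.9,0,-1,85],[0.5,-0.9,0,0,85],[0.5,-0.9,0,0,85],[0.5,-0.9,0,0,85],[0.5,-0.9,0,0,85],[0.5,-0.9,0,0,85],[0.5,-0.9,0,0,85],[0.5,-0.9,0,0,85]]]'
```

```text
ax [ 0.71266067 -0.70150894] -44.54819148044353 ((615.3384399414062, -182.33053588867188), (146.3622589111328, 149.993896484375), 45.451805114746094) tab [ 0.54091406 -0.10881768] 115 s range -0.1994369166791221
tab rel frame centre -0.10460925304846413 0.00018035895169962735
[ 140  208   55   66 2178] [163.90220386 239.42607897]
time_s: 2.48
eef_pos: [0.59, -0.123, 0.3076]
tcp_rot: [[-0.251, 0.968, -0.001], [0.968, 0.251, 0.0], [0.001, -0.001, -1.0]]
contact_force: [0.4, 0.6, 0.6]
opening: 0.0849
grasp_force: 0.0Traceback (most recent call last):
  File "<stdin>", line 22, in <module>
  File "h.py", line 12, in onplane
    c,f,T=cal(n); D=T[:3,:3]@np.array([(u-c['cx'])/f,-(v-c['cy'])/f,-1]); o=T[:3,3]
          ~~~^^^
  File "h.py", line 6, in cal
    c=vision.get_calibration(n); return c,210/np.tan(np.radians(c['vfov']/2)),np.array(c['T'])
ValueError: time passes only in moves, steps and waits
```

```bash
python3 -m crank '[[[0.1,-0.6,0,0,85],[0,-0.54,0,0,85],[0,0,0,0,85],[0,0,-0.9,0,85],[0,0,-0.9,0,85],[0,0,-0.6,0,85],[0,0,-0.4,0,85],[0,0,0,0,85]]]' 
sed -i 's/^def cal(n):/from functools import lru_cache\n@lru_cache\ndef cal(n):/' h.py
python3 - <<'E'
from h import *
im=cv2.imread('pics/top0.png'); hsv=cv2.cvtColor(im,cv2.COLOR_BGR2HSV)
print(hsv[238,160:200:4].tolist(),hsv[258,160:200:4].tolist(),hsv[225:256:4,150].tolist())
for z,pts in((.065,[(154,238),(190,240),(172,221),(172,257)]),):
    print([onplane('top',*p,z).round(4)[:2].tolist() for p in pts], onplane('top',172.3,238.7,.065))
s,d=snap('side','side1')
E
```

```text
time_s: 3.48
eef_pos: [0.5931, -0.1666, 0.1955]
tcp_rot: [[-0.252, 0.968, -0.002], [0.968, 0.252, 0.001], [0.001, -0.001, -1.0]]
contact_force: [-0.3, -1.4, 0.1]
opening: 0.0852
grasp_force: 0.0
[[13, 108, 87], [15, 117, 94], [14, 118, 95], [14, 112, 91], [15, 112, 89], [14, 123, 89], [14, 108, 85], [15, 116, 77], [60, 3, 83], [114, 13, 96]] [[13, 144, 87], [14, 144, 87], [13, 135, 89], [13, 144, 83], [12, 120, 85], [12, 136, 88], [13, 149, 87], [13, 139, 86], [13, 137, 82], [13, 137, 84]] [[14, 135, 85], [15, 125, 90], [14, 132, 83], [13, 136, 86], [15, 132, 87], [12, 133, 86], [14, 137, 80], [12, 125, 88]]
[[0.4927, 0.3564], [0.4896, 0.2731], [0.5324, 0.3166], [0.4503, 0.3128]] [0.49185607 0.31399968 0.065     ]
```

View pics/side1.png

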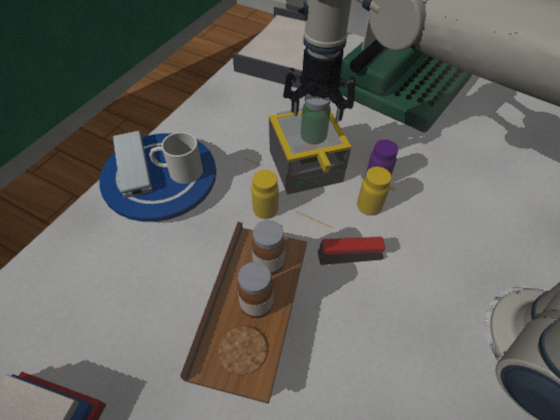

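The side view shows the jar at (316,118) between the open fingers. Closing now.

```bash
python3 -m crank '[[[0,0,0,0,40],[0,0,0,0,40],[0,0,0,0,40],[0,0,0,0,40],[0,0,0,0,40],[0,0,0.5,0,40],[0,0,0.8,0,40],[0,0,0,0,40]]]' 50
python3 - <<'E'
from h import *
im=cv2.imread('pics/top0.png'); hsv=cv2.cvtColor(im,cv2.COLOR_BGR2HSV)
b=cv2.GaussianBlur(im,(3,3),0); R=b[...,2].astype(int)-b[...,0]
g=cv2.resize(cv2.GaussianBlur(hsv[...,1],(3,3),0)[205:270,140:215],None,fx=6,fy=6,interpolation=cv2.INTER_CUBIC)
c=cv2.HoughCircles(g,cv2.HOUGH_GRADIENT,1,200,param1=60,param2=15,minRadius=90,maxRadius=125)
print(c); 
if c is not None:
    x,y,rr=c[0,0]; print(x/6+140,y/6+205,rr/6, onplane('top',(x+.5)/6-.5+140,(y+.5)/6-.5+205,.065))
E
```

```text
time_s: 4.53
eef_pos: [0.5945, -0.1678, 0.2522]
tcp_rot: [[-0.251, 0.968, 0.006], [0.968, 0.251, -0.002], [-0.003, 0.005, -1.0]]
contact_force: [0.0, -1.2, -4.1]
opening: 0.0603
grasp_force: 54.7
[[[356.5 135.5  90.6]]]
199.41667 227.58333 15.099999 [0.51923227 0.25351248 0.065     ]
```

```bash
python3 -m crank '[[[0,0.2,0.8,0,40],[-0.1,0.5,0.3,0,40],[-0.2,0.9,0,0,40],[-0.2,0.9,0,0,40],[-0.2,0.9,0,0,40],[-0.2,0.9,0,0,40],[-0.2,0.9,0,0,40],[-0.2,0.9,0,0,40],[-0.2,0.9,0,0,40],[-0.2,0.9,0,0,40],[-0.2,0.9,0,0,40],[-0.2,0.9,0,0,40],[-0.2,0.9,0,0,40],[-0.2,0.9,0,0,40],[-0.07,0.6,0,0,40],[0,0,0,0,40],[0,0,0,0,40]]]'
python3 - <<'E'
from h import *
for n in('top','side'):
    im,d=snap(n,n+'2');
E
```

```text
time_s: 6.65
eef_pos: [0.4903, 0.3165, 0.2915]
tcp_rot: [[-0.252, 0.968, -0.001], [0.968, 0.252, -0.001], [-0.001, -0.001, -1.0]]
contact_force: [0.1, -0.5, -3.1]
opening: 0.0604
grasp_force: 54.8
```

View pics/side2.png

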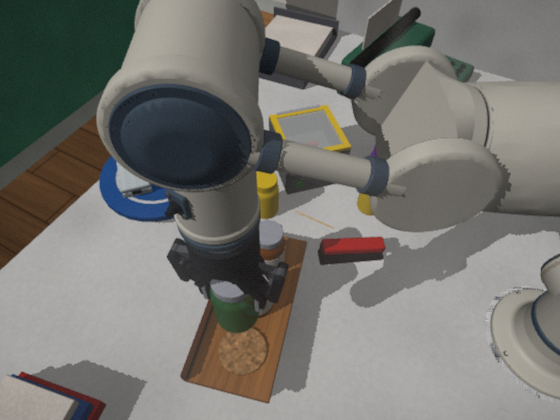

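The jar hangs over the coaster, jar at (235,305), coaster at (242,351). Next I check both positions in numbers.

Run:
```python
from h import *
from scipy.optimize import least_squares
im=cv2.imread('pics/side2.png'); W=cloud('side',np.load('pics/side2.npy')); h=cv2.cvtColor(im,cv2.COLOR_BGR2HSV)
g=(h[...,0]>40)&(h[...,0]<85)&(h[...,1]>90)&(W[...,0]>.4)&(W[...,0]<.6)&(W[...,1]>.2)&(W[...,1]<.45)&(W[...,2]>.15)
g=cv2.erode(g.astype(np.uint8),np.ones((3,3)))>0
P=W[g]; print(len(P),P[:,2].min(),P[:,2].max())
f=least_squares(lambda c:np.hypot(P[:,0]-c[0],P[:,1]-c[1])-.031,[.49,.316],loss='soft_l1',f_scale=.002); print('jar',f.x,np.abs(f.fun).mean())
for z0,z1 in((.2,.25),(.25,.3)):
    Q=P[(P[:,2]>z0)&(P[:,2]<z1)]
    if len(Q)>50:print(z0,len(Q),least_squares(lambda c:np.hypot(Q[:,0]-c[0],Q[:,1]-c[1])-.031,[.49,.316],loss='soft_l1',f_scale=.002).x)
# coaster edges in first side image (unoccluded)
im=cv2.imread('pics/side0.png'); h=cv2.cvtColor(im,cv2.COLOR_BGR2HSV); W=cloud('side',np.load('pics/side0.npy'))
z=W[...,2]; m=(h[...,1]<140)&(z>.055)&(z<.08)&(W[...,0]>.44)&(W[...,0]<.545)&(W[...,1]>.265)&(W[...,1]<.37)
q=np.median(h[340:360,230:255].reshape(-1,3),0); print(q, h[385,210:260:10].tolist())
# height split
q2=(z>.0612)&(W[...,0]>.43)&(W[...,0]<.55)&(W[...,1]>.26)&(W[...,1]<.375)&(z<.07)
mm=cv2.morphologyEx(cv2.medianBlur(q2.astype(np.uint8),5),cv2.MORPH_OPEN,np.ones((5,5)))
k,l,st,ce=cv2.connectedComponentsWithStats(mm); i=1+np.argmax(st[1:,4]); P=W[l==i]
print('coaster',st[i],ce[i],onplane('side',*ce[i],.065), cv2.minEnclosingCircle((P[:,:2]*1000).astype(np.float32)))
```

```text
Traceback (most recent call last):
ValueError: zero-size array to reduction operation minimum which has no identity
```

Run:
```python
from h import *
from scipy.optimize import least_squares
im=cv2.imread('pics/side2.png'); W=cloud('side',np.load('pics/side2.npy')); h=cv2.cvtColor(im,cv2.COLOR_BGR2HSV)
print(h[305:325:6,225:250:6].tolist(),W[310,235],W[320,235])
g=(h[...,0]>40)&(h[...,0]<90)&(h[...,1]>60); g[:290]=0;g[340:]=0;g[:,:205]=0;g[:,262:]=0
P=W[g]; print(len(P)); P=P[np.abs(P[:,2]-.25)<.06]
fit=lambda Q:least_squares(lambda c:np.hypot(Q[:,0]-c[0],Q[:,1]-c[1])-.031,[.49,.316],loss='soft_l1',f_scale=.002).x
print('jar',len(P),fit(P)) if len(P) else 0
im=cv2.imread('pics/side0.png'); W=cloud('side',np.load('pics/side0.npy')); z=W[...,2]
q2=(z>.0612)&(W[...,0]>.43)&(W[...,0]<.55)&(W[...,1]>.26)&(W[...,1]<.375)&(z<.07)
mm=cv2.morphologyEx(cv2.medianBlur(q2.astype(np.uint8),5),cv2.MORPH_OPEN,np.ones((5,5)))
k,l,st,ce=cv2.connectedComponentsWithStats(mm); i=1+np.argmax(st[1:,4]); P=W[l==i]
print('coaster',st[i],ce[i],onplane('side',*ce[i],.065), cv2.minEnclosingCircle((P[:,:2]*1000).astype(np.float32)))
```

```text
[[[60, 80, 83], [59, 79, 77], [56, 79, 74], [62, 71, 72], [56, 64, 56]], [[53, 80, 73], [55, 86, 71], [50, 73, 63], [32, 77, 53], [52, 71, 54]], [[52, 85, 75], [54, 75, 68], [48, 84, 61], [43, 76, 54], [40, 80, 48]], [[53, 80, 73], [53, 81, 66], [49, 79, 61], [43, 77, 53], [37, 85, 51]]] [0.47318512 0.33814004 0.29566589] [0.47442333 0.34025689 0.26675178]
933
jar 924 [0.49102314 0.31347866]
coaster [ 219  327   48   48 1824] [242.54440789 350.65515351] [0.49022044 0.31962394 0.065     ] ((426.08319091796875, 388.656982421875), 137.7448272705078)
```

```bash
python3 -m crank '[[[0,0.1,-0.5,0,40],[0,0,-0.8,0,40],[0,0,-0.8,0,40],[0,0,-0.8,0,40],[0,0,-0.5,0,40],[0,0,-0.25,0,40],[0,0,-0.1,0,40],[0,0,0,0,40]]]'; python3 -m crank '[[[0,0,-0.05,0,40],[0,0,-0.05,0,40],[0,0,0,0,40]]]'
```

```text
time_s: 7.75
eef_pos: [0.4912, 0.3208, 0.1432]
tcp_rot: [[-0.251, 0.968, 0.001], [0.968, 0.251, 0.001], [0.0, 0.001, -1.0]]
contact_force: [0.3, -0.2, -2.4]
opening: 0.0605
grasp_force: 54.7
time_s: 8.12
eef_pos: [0.4911, 0.3211, 0.1398]
tcp_rot: [[-0.251, 0.968, 0.002], [0.968, 0.251, 0.001], [0.001, 0.002, -1.0]]
contact_force: [-0.8, 1.2, 3.1]
opening: 0.0606
grasp_force: 55.3
```

Run:
```python
from h import *
from scipy.optimize import least_squares
im,d=snap('side','side3'); im=im[:,:,::-1]; W=cloud('side',d); h=cv2.cvtColor(im.copy(),cv2.COLOR_BGR2HSV)
g=(h[...,0]>38)&(h[...,0]<90)&(h[...,1]>60)&(abs(W[...,2]-.12)<.06)&(abs(W[...,0]-.49)<.05)&(abs(W[...,1]-.32)<.05)
P=W[g]; print(len(P),P[:,2].min(),P[:,2].max())
fit=lambda Q:least_squares(lambda c:np.hypot(Q[:,0]-c[0],Q[:,1]-c[1])-.031,[.49,.316],loss='soft_l1',f_scale=.002).x
print('jar',fit(P)); o=r.get_obs(); print(o['eef_pos'],o['contact_force'])
cv2.imwrite('pics/crop3.png',cv2.resize(im[260:400,170:310],(560,560),interpolation=cv2.INTER_CUBIC))
```

```text
543 0.07458278854489264 0.16118652721220128
jar [0.49179729 0.31837759]
[0.49113292 0.32108397 0.13978497] [-0.7596064   1.12557937  4.66773169]
```

View pics/crop3.png

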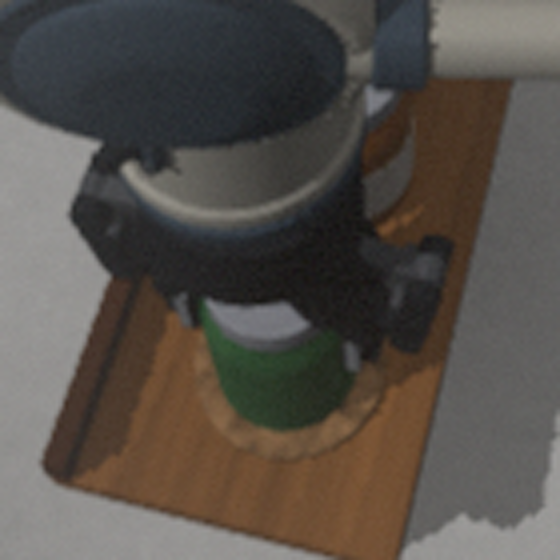

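The jar stands near the middle of the cork, with a margin showing all round. Release.

```bash
python3 -m crank '[[[0,0,0,0,85],[0,0,0,0,85],[0,0,0,0,85],[0,0,0,0,85],[0,0,0,0,85],[0,0,0.3,0,85],[0,0,0.8,0,85],[0,0,1,0,85],[0,0,1,0,85],[0,0,1,0,85],[0,0,0,0,85],[0,0,0,0,85]]]'
python3 - <<'E'
from h import *
o=r.get_obs(); print(o['qpos'])
W=cloud('side',snap('side','side4')[1]); q=(abs(W[...,2]-.173)<.012)&(abs(W[...,0]-.49)<.06)&(abs(W[...,1]-.32)<.05); print(q.sum(),cv2.minEnclosingCircle((W[q][:,:2]*1000).astype(np.float32)))
E
```

```text
time_s: 9.68
eef_pos: [0.4908, 0.3206, 0.3023]
tcp_rot: [[-0.251, 0.968, 0.0], [0.968, 0.251, 0.0], [0.0, 0.0, -1.0]]
contact_force: [0.0, -0.5, -0.8]
opening: 0.0848
grasp_force: 0.0
[ 2.98313201e+01  3.90038015e+00  6.72126973e+01 -4.23846169e-04
  1.08871790e+02  1.52774464e+01]
1067 ((491.4920654296875, 319.571533203125), 27.668025970458984)
```

```bash
python3 -m crank '[[[0.1,-0.9,0,0.96,85],[0.1,-0.95,0,0.96,85],[0.1,-0.95,0,0.96,85],[0.1,-0.95,0,0.96,85],[0.1,-0.95,0,0.96,85],[0.1,-0.95,0,0.96,85],[0.1,-0.95,0,0.96,85],[0.1,-0.95,0,0,85],[0.1,-0.95,0,0,85],[0.1,-0.95,0,0,85],[0.1,-0.95,0,0,60],[0.1,-0.29,-0.5,0,60],[0,0,-0.9,0,60],[0,0,0,0,60]]]'
python3 - <<'E'
from h import *
im,d=snap('top','top5'); im=im[:,:,::-1].copy(); hsv=cv2.cvtColor(im,cv2.COLOR_BGR2HSV); W=cloud('top',d)
cv2.imwrite('pics/crop5.png',cv2.resize(im[100:300,280:480],(600,600)))
o=r.get_obs();print(o['eef_pos'],o['tcp_rot'],o['qpos'])
E
```

```text
time_s: 11.48
eef_pos: [0.5371, -0.106, 0.2407]
tcp_rot: [[-0.712, 0.702, -0.009], [0.702, 0.712, 0.003], [0.009, -0.004, -1.0]]
contact_force: [0.6, 0.2, -0.5]
opening: 0.0605
grasp_force: 0.0
[ 0.5378535  -0.10611444  0.24352199] [[-0.71194243  0.70221837 -0.00522809]
 [ 0.7022208   0.71195729  0.00166512]
 [ 0.00489145 -0.0024858  -0.99998495]] [-1.47256906e+01 -2.64103171e+00  7.97833240e+01  1.65640786e-02
  1.03171668e+02 -6.01161811e+01]
```

View pics/crop5.png

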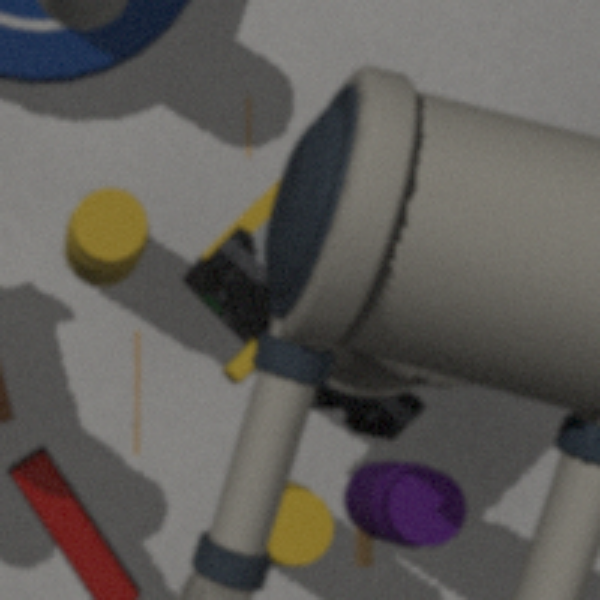

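```bash
python3 -m crank '[[[0,0,-0.9,0,60],[0,0,-0.9,0,60],[0,0,-0.7,0,60],[0,0,-0.35,0,60],[0,0,0,0,60],[0,0,0,0,8],[0,0,0,0,8],[0,0,0,0,8],[0,0,0,0,8],[0,0,0,0,8],[0,0,0,0,8]]]' 30
python3 - <<'E'
import numpy as np
for ph in np.arange(0,1.11,.1):
    print(round(ph,2), (np.array([.7127,-.7015])*.185*(1-np.cos(ph))/.04).round(2), (.185*np.sin(ph)/.04).round(2))
E
```

```text
time_s: 12.9
eef_pos: [0.5388, -0.1076, 0.1337]
tcp_rot: [[-0.711, 0.703, 0.001], [0.703, 0.711, -0.001], [-0.002, -0.0, -1.0]]
contact_force: [-3.4, -2.1, 5.2]
opening: 0.0138
grasp_force: 33.2
0.0 [ 0. -0.] 0.0
0.1 [ 0.02 -0.02] 0.46
0.2 [ 0.07 -0.06] 0.92
0.3 [ 0.15 -0.14] 1.37
0.4 [ 0.26 -0.26] 1.8
0.5 [ 0.4 -0.4] 2.22
0.6 [ 0.58 -0.57] 2.61
0.7 [ 0.78 -0.76] 2.98
0.8 [ 1.   -0.98] 3.32
0.9 [ 1.25 -1.23] 3.62
1.0 [ 1.52 -1.49] 3.89
1.1 [ 1.8  -1.77] 4.12
```

```bash
python3 -m crank '[[[0.02,-0.02,0.46,0,8],[0.05,-0.05,0.46,0,8],[0.08,-0.08,0.45,0,8],[0.11,-0.11,0.43,0,8],[0.14,-0.14,0.42,0,8],[0,0,0,0,8]]]'; python3 -m crank '[[[0.18,-0.17,0.39,0,8],[0.2,-0.2,0.37,0,8],[0.22,-0.22,0.34,0,8],[0.25,-0.25,0.3,0,8],[0.27,-0.26,0.27,0,8],[0.23,-0.23,0.18,0,8],[0,0,0,0,8]]]'
```

```text
time_s: 13.65
eef_pos: [0.5556, -0.1242, 0.223]
tcp_rot: [[-0.711, 0.703, 0.002], [0.703, 0.711, -0.002], [-0.003, 0.0, -1.0]]
contact_force: [1.6, -4.7, -1.1]
opening: 0.0133
grasp_force: 32.0
time_s: 14.52
eef_pos: [0.609, -0.1767, 0.2954]
tcp_rot: [[-0.711, 0.703, -0.0], [0.703, 0.711, 0.0], [0.0, -0.0, -1.0]]
contact_force: [-0.9, -3.3, -2.4]
opening: 0.013
grasp_force: 32.3
```

```bash
python3 -m crank '[[[0.07,-0.07,0.03,0,8],[0,0,0,0,60],[0,0,0,0,60],[0,0,0,0,60],[0,0,0.2,0,60],[0,0,0.9,0,60],[-0.3,0.3,0.9,0,60],[-0.8,0.8,0,0,60],[-0.8,0.8,0,0,60],[-0.8,0.8,0,0,60],[0,0,0,0,60]]]'
python3 - <<'E'
from h import *
W=snap('side','side6'); W=snap('top','top6'); o=r.get_obs(); print(o['qpos'],o['eef_pos'])
E
```

```text
time_s: 15.9
eef_pos: [0.502, -0.0692, 0.3787]
tcp_rot: [[-0.713, 0.701, 0.004], [0.701, 0.713, -0.0], [-0.003, 0.002, -1.0]]
contact_force: [1.0, -0.7, 1.4]
opening: 0.0598
grasp_force: 0.0
[-1.18382512e+01 -5.47527951e+00  6.87255365e+01 -1.19766036e-02
  1.16629024e+02 -5.72342410e+01] [ 0.50362677 -0.07088546  0.37724859]
```

View pics/side6.png

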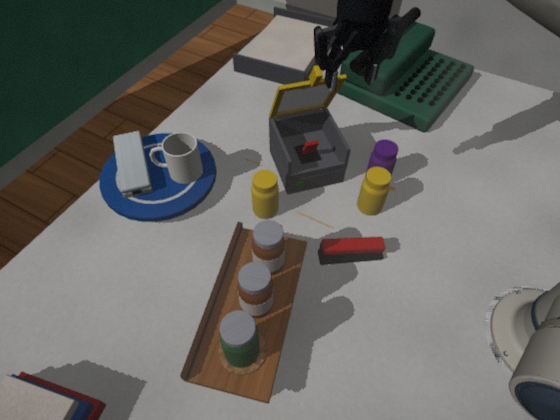

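The flap stands open, its tab at (318,76), with the red paddle at (310,146) leaning forward and the green jar on the coaster at (239,340). Next I try whether commanding past the reach limit makes the tool lean.

```bash
python3 -m crank '[[[0.9,0.3,0.5,0,60],[0.9,0.3,0.5,0,60],[0.9,0.3,0,0,60],[0.9,0.2,0,0,60],[0.9,0.2,0,0,60],[0.9,0,0,0,60],[0.9,0,0,0,60],[0.9,0,0,0,60],[0.9,0,0,0,60],[0,0,0,0,60]]]'
python3 - <<'E'
from bench import r
o=r.get_obs(); print(o['qpos'].round(1),o['eef_pos'].round(4),o['tcp_rot'].round(3))
E
```

```text
time_s: 17.25
eef_pos: [0.7733, -0.0179, 0.3763]
tcp_rot: [[-0.71, 0.702, 0.051], [0.703, 0.711, -0.001], [-0.037, 0.035, -0.999]]
contact_force: [0.3, -0.4, -0.3]
opening: 0.0602
grasp_force: 0.0
[ -3.9  43.    9.7   0.2 124.4 -49.1] [ 0.7733 -0.0179  0.3763] [[-0.71   0.702  0.051]
 [ 0.703  0.711 -0.001]
 [-0.037  0.035 -0.999]]
```

```bash
python3 -m crank '[[[1,0,0,0,60],[1,0,0,0,60],[1,0,0,0,60],[1,0,0,0,60],[0,0,0,0,60]]]'; python3 -m crank '[[[0,0,1,0,60],[0,0,1,0,60],[0,0,1,0,60],[0,0,1,0,60],[0,0,0,0,60]]]';  python3 - <<'E'
from bench import r
o=r.get_obs(); print(o['qpos'].round(1),o['eef_pos'].round(4),o['tcp_rot'].round(3))
E
```

```text
time_s: 17.88
eef_pos: [0.8398, -0.0158, 0.3186]
tcp_rot: [[-0.705, 0.696, 0.137], [0.703, 0.712, -0.003], [-0.1, 0.094, -0.991]]
contact_force: [-0.1, 0.9, 0.6]
opening: 0.0603
grasp_force: 0.0
time_s: 18.5
eef_pos: [0.7777, -0.0146, 0.4389]
tcp_rot: [[-0.697, 0.689, 0.201], [0.702, 0.712, -0.004], [-0.146, 0.138, -0.979]]
contact_force: [0.6, 0.1, 0.7]
opening: 0.06
grasp_force: 0.0
[ -3.8  38.6   9.7   0.6 120.1 -48.8] [ 0.7777 -0.0146  0.4389] [[-0.697  0.689  0.201]
 [ 0.702  0.712 -0.004]
 [-0.146  0.138 -0.979]]
```

Pushing against the reach limit does lean the tool, and the lean stays. I'll build up more of it.

```bash
python3 -m crank '[[[1,0,0.7,0,60],[1,0,0.7,0,60],[1,0,0.7,0,60],[1,0,0.7,0,60],[1,0,0.7,0,60],[1,0,0.7,0,60],[1,0,0.7,0,60],[1,0,0.7,0,60],[0,0,0,0,60]]]';  python3 - <<'E'
from bench import r
o=r.get_obs(); print(o['qpos'].round(1),o['eef_pos'].round(4),o['tcp_rot'].round(3))
E
```

```text
time_s: 19.62
eef_pos: [0.8578, -0.0111, 0.4601]
tcp_rot: [[-0.637, 0.631, 0.442], [0.701, 0.713, -0.008], [-0.32, 0.305, -0.897]]
contact_force: [-0.9, -0.2, -0.2]
opening: 0.0603
grasp_force: 0.0
[ -3.4  38.9   9.7   1.1 105.1 -48.2] [ 0.8578 -0.0111  0.4601] [[-0.637  0.631  0.442]
 [ 0.701  0.713 -0.008]
 [-0.32   0.305 -0.897]]
```

```bash
python3 -m crank '[[[1,0,0.7,0,0],[1,0,0.7,0,0],[1,0,0.7,0,0],[-0.9,-0.3,0,0,0],[-0.9,-0.3,0,0,0],[-0.9,-0.3,0,-0.9,0],[-0.9,-0.3,0,-0.9,0],[-0.9,-0.3,0,-0.9,0],[-0.9,-0.3,0,-0.9,0],[-0.9,-0.3,0,-0.9,0],[-0.9,-0.3,0,-0.9,0],[-0.9,-0.3,0,-0.9,0],[0,0,0,-0.9,0],[0,0,0,-0.9,0],[0,0,0,-0.9,0],[0,0,0,-0.5,0],[0,0,0,0,0]]]';  python3 - <<'E'
from bench import r
import numpy as np
o=r.get_obs(); R=o['tcp_rot'];p=o['eef_pos']; print(o['qpos'].round(1),p.round(4),R.round(3),o['opening'])
tip=p+.025*R[:,2]; C=np.array([.6171,-.1842]);ax=np.array([.7127,-.7015]);n=np.array([-ax[1],ax[0]])
print('tip box',(tip[:2]-C)@ax,(tip[:2]-C)@n,tip[2],'lean',np.degrees(np.arccos(-R[2,2])),np.degrees(np.arctan2(R[1,2],R[0,2])))
E
```

```text
time_s: 21.75
eef_pos: [0.5648, -0.1178, 0.4721]
tcp_rot: [[0.046, 0.924, 0.379], [0.922, 0.107, -0.371], [-0.384, 0.367, -0.848]]
contact_force: [0.1, 0.1, 0.2]
opening: -0.0001
grasp_force: 0.0
[ -4.5 -12.3  69.8 -20.1  96.4 -13.3] [ 0.5648 -0.1178  0.4721] [[ 0.046  0.924  0.379]
 [ 0.922  0.107 -0.371]
 [-0.384  0.367 -0.848]] -5.281952967654625e-05
tip box -0.07055854716462549 0.010660123674700688 0.45087613621555156 lean 32.05217448438666 -44.397288608522146
```

```bash
cat > tip.py <<'E'
from bench import r
import numpy as np
o=r.get_obs(); R=o['tcp_rot'];p=o['eef_pos']
tip=p+.025*R[:,2]; C=np.array([.6171,-.1842]);ax=np.array([.7127,-.7015]);n=np.array([-ax[1],ax[0]])
print(o['time_s'],'tip box',((tip[:2]-C)@ax).round(4),((tip[:2]-C)@n).round(4),tip[2].round(4),'lean',np.degrees(np.arccos(-R[2,2])).round(1),np.degrees(np.arctan2(R[1,2],R[0,2])).round(1),'q',o['qpos'].round(0),'F',o['contact_force'].round(1))
E
python3 -m crank '[[[-0.8,0.42,-0.5,0,0],[0,0,-1,0,0],[0,0,-1,0,0],[0,0,-1,0,0],[0,0,-1,0,0],[0,0,-1,0,0],[0,0,-1,0,0],[0,0,-0.9,0,0],[0,0,-0.5,0,0],[0,0,0,0,0]]]'; python3 tip.py
python3 - <<'E'
from h import *
W=snap('side','side7')
cv2.imwrite('pics/crop7.png',cv2.resize(cv2.imread('pics/side7.png')[20:220,190:440],(750,600)))
E
```

```text
time_s: 23.0
eef_pos: [0.5318, -0.1014, 0.1547]
tcp_rot: [[0.045, 0.925, 0.376], [0.922, 0.106, -0.371], [-0.383, 0.364, -0.849]]
contact_force: [-0.3, 0.6, -0.2]
opening: 0.0003
grasp_force: 0.0
23.0 tip box -0.1056 -0.0008 0.1334 lean 31.9 -44.6 q [ -3. -24. 112. -22.  69.  -1.] F [-0.3  0.6 -0.2]
```

View pics/crop7.png

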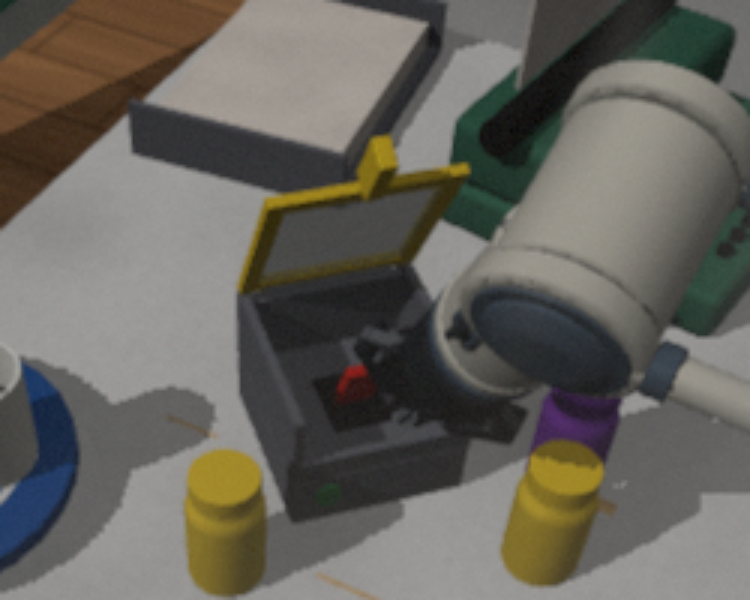

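```bash
python3 -m crank '[[[0.4,-0.39,-0.47,0,0],[0.4,-0.39,-0.47,0,0],[0,0,0,0,0]]]'; python3 tip.py;python3 -m crank '[[[0.25,-0.25,0,0,0],[0.25,-0.25,0,0,0],[0,0,0,0,0]]]'; python3 tip.py
```

```text
time_s: 23.42
eef_pos: [0.5649, -0.1334, 0.1189]
tcp_rot: [[0.048, 0.925, 0.378], [0.922, 0.105, -0.372], [-0.384, 0.366, -0.848]]
contact_force: [0.2, 1.6, 0.3]
opening: -0.0001
grasp_force: 0.0
23.425 tip box -0.0596 -0.0004 0.0977 lean 32.0 -44.6 q [ -6. -17. 110. -22.  62.  -2.] F [0.2 1.6 0.3]
time_s: 23.8
eef_pos: [0.5852, -0.1533, 0.1195]
tcp_rot: [[0.048, 0.924, 0.379], [0.922, 0.105, -0.372], [-0.384, 0.367, -0.847]]
contact_force: [0.4, 0.4, 0.5]
opening: 0.0001
grasp_force: 0.0
23.8 tip box -0.0311 -0.0003 0.0983 lean 32.1 -44.5 q [ -9. -13. 107. -21.  61.  -4.] F [0.4 0.4 0.5]
```

```bash
python3 -m crank '[[[0.25,-0.25,-0.1,0,0],[0.25,-0.25,-0.1,0,0],[0,0,0,0,0]]]'; python3 tip.py
python3 - <<'E'
from h import *
W=snap('side','side8'); W=snap('top','top8')
a=cv2.resize(cv2.imread('pics/side8.png')[50:210,240:400],(400,400)); b=cv2.resize(cv2.imread('pics/top8.png')[120:280,320:480],(400,400))
cv2.imwrite('pics/crop8.png',np.hstack([a,b]))
E
```

```text
time_s: 24.18
eef_pos: [0.6047, -0.1735, 0.1097]
tcp_rot: [[0.047, 0.925, 0.377], [0.922, 0.105, -0.372], [-0.384, 0.365, -0.848]]
contact_force: [-0.3, -0.6, 0.8]
opening: -0.0
grasp_force: 0.0
24.175 tip box -0.0032 -0.0011 0.0885 lean 32.0 -44.6 q [-11.  -9. 104. -20.  59.  -6.] F [-0.3 -0.6  0.8]
```

View pics/crop8.png

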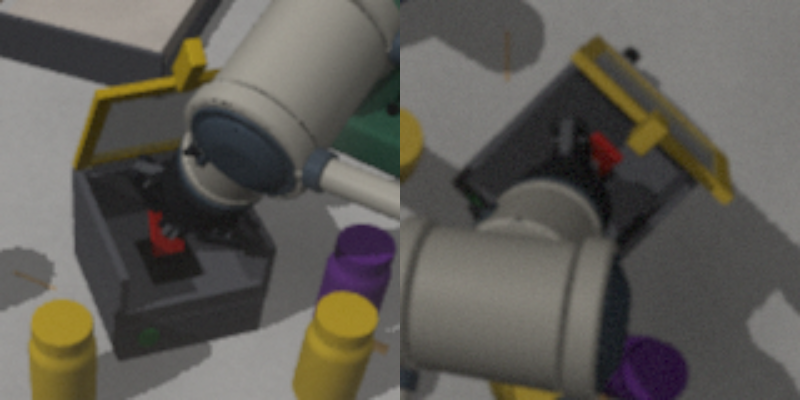

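The paddle, red at (165,235) in the left crop, is being pushed over. I continue to its stop.

```bash
python3 -m crank '[[[0.1,-0.1,0,0,0],[0.1,-0.1,0,0,0],[0,0,0,0,0]]]'; python3 tip.py; python3 -m crank '[[[0.08,-0.08,0,0,0],[0,0,0,0,0]]]'; python3 tip.py
```

```text
time_s: 24.65
eef_pos: [0.6104, -0.1782, 0.1091]
tcp_rot: [[0.045, 0.927, 0.373], [0.924, 0.103, -0.368], [-0.379, 0.361, -0.852]]
contact_force: [-19.3, 16.7, 9.7]
opening: -0.0003
grasp_force: 12.9
24.65 tip box 0.0041 -0.0005 0.0878 lean 31.6 -44.6 q [-11.  -8. 103. -20.  59.  -7.] F [-19.3  16.7   9.7]
time_s: 24.9
eef_pos: [0.6117, -0.1791, 0.1086]
tcp_rot: [[0.043, 0.929, 0.368], [0.926, 0.101, -0.364], [-0.376, 0.357, -0.855]]
contact_force: [-37.6, 30.4, 19.4]
opening: 0.0001
grasp_force: 25.8
24.9 tip box 0.0055 -0.0002 0.0872 lean 31.2 -44.7 q [-11.  -8. 103. -19.  59.  -7.] F [-37.6  30.4  19.4]
```

```bash
python3 -m crank '[[[-0.25,0.25,0,0,0],[-0.5,0.5,0.1,0,0],[-0.6,0.6,0.3,0,0],[-0.6,0.6,0.6,0,0],[-0.7,0.7,1,0,0],[-0.7,0.7,1,0,0],[-0.7,0.7,1,0,0],[0,0,1,0,0],[0,0,0,0,0]]]'; python3 tip.py;python3 - <<'E'
from h import *
im,d=snap('side','side9'); W=cloud('side',d); h=cv2.cvtColor(im[:,:,::-1].copy(),cv2.COLOR_BGR2HSV)
C=np.array([.6171,-.1842]);ax=np.array([.7127,-.7015]);n=np.array([-ax[1],ax[0]])
B=np.stack([(W[...,:2]-C)@ax,(W[...,:2]-C)@n,W[...,2]],-1)
m=((h[...,0]<8)|(h[...,0]>172))&(h[...,1]>130)&(h[...,2]>50)&(abs(B[...,0])<.07)&(abs(B[...,1])<.05)&(B[...,2]>.05)
P=B[m]; print(len(P),np.percentile(P,[2,50,98],axis=0).round(4))
T=P[P[:,2]>np.percentile(P[:,2],85)]; print('top',T.mean(0))
y=(h[...,0]>20)&(h[...,0]<35)&(h[...,1]>140)&(abs(B[...,1])<.08)&(B[...,2]>.13)&(B[...,0]>-.1)&(B[...,0]<.08)
Q=B[y]; print('flap angles',np.percentile(np.degrees(np.arctan2(Q[:,2]-.12,.075-Q[:,0])),[10,50,90]))
E
```

```text
time_s: 26.02
eef_pos: [0.4543, -0.0214, 0.3156]
tcp_rot: [[0.049, 0.921, 0.386], [0.923, 0.106, -0.371], [-0.382, 0.374, -0.845]]
contact_force: [-0.2, 0.5, -0.5]
opening: 0.0001
grasp_force: 0.0
26.025 tip box -0.2169 0.002 0.2944 lean 32.3 -43.8 q [ 10. -34. 103. -26.  91.   3.] F [-0.2  0.5 -0.5]
300 [[-0.0088 -0.0152  0.0601]
 [ 0.0051  0.0012  0.0834]
 [ 0.0649  0.0162  0.1066]]
top [0.01580744 0.00166023 0.10491602]
flap angles [53.24907427 58.41102424 61.05040275]
```

The paddle is over: its top is at box x 16 mm, which matches the stop. Now up and over the tab, to come down behind the flap.

```bash
python3 -m crank '[[[0,0,1,0,0],[0,0,1,0,0],[0.2,-0.2,0.7,0,0],[0.67,-0.66,0.1,0,0],[0.67,-0.66,0,0,0],[0.67,-0.66,0,0,0],[0.67,-0.66,0,0,0],[0.67,-0.66,0,0,0],[0.67,-0.66,0,0,0],[0.47,-0.46,0,0,0],[0,0,0,0,0]]]'; python3 tip.py
```

```text
time_s: 27.45
eef_pos: [0.6418, -0.2084, 0.4183]
tcp_rot: [[0.047, 0.927, 0.373], [0.923, 0.103, -0.371], [-0.383, 0.361, -0.85]]
contact_force: [0.1, 0.0, -1.1]
opening: 0.0002
grasp_force: 0.0
27.45 tip box 0.0478 0.0 0.3971 lean 31.7 -44.9 q [-14.  -2.  66. -16.  88. -19.] F [ 0.1  0.  -1.1]
```

```bash
python3 -m crank '[[[0,0,-0.9,0,0],[0,0,-0.9,0,0],[0,0,-0.9,0,0],[0,0,0,0,0]]]'; python3 tip.py; python3 -m crank '[[[-0.24,0.24,-0.1,0,0],[-0.24,0.24,-0.1,0,0],[-0.28,0.27,-0.17,0,0],[-0.28,0.27,-0.18,0,0],[0,0,0,0,0]]]'; python3 tip.py
```

```text
time_s: 27.95
eef_pos: [0.6396, -0.2058, 0.3087]
tcp_rot: [[0.043, 0.928, 0.371], [0.923, 0.105, -0.369], [-0.382, 0.359, -0.852]]
contact_force: [0.2, 0.4, 0.1]
opening: 0.0002
grasp_force: 0.0
27.95 tip box 0.0443 0.0004 0.2874 lean 31.6 -44.9 q [-13.  -6.  81. -16.  78. -16.] F [0.2 0.4 0.1]
time_s: 28.58
eef_pos: [0.5991, -0.1647, 0.294]
tcp_rot: [[0.046, 0.924, 0.38], [0.922, 0.107, -0.371], [-0.384, 0.368, -0.847]]
contact_force: [0.0, 0.2, 0.2]
opening: 0.0003
grasp_force: 0.0
28.575 tip box -0.0132 0.0014 0.2728 lean 32.1 -44.3 q [-10. -13.  89. -18.  77. -12.] F [0.  0.2 0.2]
```

```bash
python3 -m crank '[[[-0.22,0.22,-0.3,0,0],[-0.22,0.22,-0.3,0,0],[-0.21,0.21,-0.32,0,0],[-0.21,0.21,-0.32,0,0],[0,0,0,0,0]]]'; python3 tip.py
cat > flap.py <<'E'
from h import *
C=np.array([.6171,-.1842]);ax=np.array([.7127,-.7015]);n=np.array([-ax[1],ax[0]])
for c in('side','top'):
    im,d=snap(c,c+'f'); W=cloud(c,d); h=cv2.cvtColor(im[:,:,::-1].copy(),cv2.COLOR_BGR2HSV)
    B=np.stack([(W[...,:2]-C)@ax,(W[...,:2]-C)@n,W[...,2]],-1)
    y=(h[...,0]>20)&(h[...,0]<35)&(h[...,1]>140)&(abs(B[...,1])<.08)&(B[...,2]>.115)&(B[...,0]>-.15)&(B[...,0]<.06)
    Q=B[y]; a=np.degrees(np.arctan2(Q[:,2]-.124,.075-Q[:,0])); L=np.hypot(Q[:,2]-.124,.075-Q[:,0]); print(c,'flap deg',len(Q),np.percentile(a[L>.05],[10,50,90]).round(1))
E
python3 flap.py
```

```text
time_s: 29.2
eef_pos: [0.565, -0.131, 0.243]
tcp_rot: [[0.046, 0.924, 0.378], [0.922, 0.106, -0.371], [-0.383, 0.366, -0.848]]
contact_force: [-0.3, 0.4, 0.0]
opening: -0.0002
grasp_force: 0.0
29.2 tip box -0.0612 0.0014 0.2218 lean 32.0 -44.5 q [ -6. -19.  99. -20.  75.  -7.] F [-0.3  0.4  0. ]
side flap deg 515 [25.6 27.8 30.6]
top flap deg 800 [28.3 29.3 30. ]
```

The flap is following (29°). Continue down.

```bash
python3 -m crank '[[[-0.16,0.16,-0.36,0,0],[-0.16,0.16,-0.36,0,0],[-0.1,0.1,-0.4,0,0],[-0.1,0.1,-0.4,0,0],[-0.04,0.04,-0.3,0,0],[0,0,0,0,0]]]'; python3 tip.py; python3 -m crank '[[[0,0,-0.15,0,0],[0,0,-0.1,0,0],[0,0,0,0,0]]]'; python3 tip.py;python3 flap.py
```

```text
time_s: 30.05
eef_pos: [0.5422, -0.1088, 0.1684]
tcp_rot: [[0.045, 0.925, 0.376], [0.922, 0.106, -0.371], [-0.383, 0.364, -0.849]]
contact_force: [0.6, -0.5, 0.1]
opening: -0.0
grasp_force: 0.0
30.05 tip box -0.093 0.0012 0.1471 lean 31.9 -44.6 q [ -3. -22. 109. -22.  69.  -2.] F [ 0.6 -0.5  0.1]
time_s: 30.42
eef_pos: [0.5427, -0.109, 0.1598]
tcp_rot: [[0.047, 0.925, 0.378], [0.922, 0.105, -0.372], [-0.383, 0.366, -0.848]]
contact_force: [0.5, 0.5, 1.3]
opening: -0.0002
grasp_force: 0.0
30.425 tip box -0.0925 0.0014 0.1386 lean 32.0 -44.5 q [ -3. -22. 110. -22.  69.  -2.] F [0.5 0.5 1.3]
side flap deg 617 [-1.8 -0.4  1.9]
top flap deg 999 [-0.3  0.6  1.7]
```

Nearly shut, so I press gently until the force rises, then back away.

```bash
python3 -m crank '[[[0,0,-0.08,0,0],[0,0,0,0,0]]]'; python3 -m crank '[[[0,0,-0.08,0,0],[0,0,0,0,0]]]'
```

```text
time_s: 30.78
eef_pos: [0.5431, -0.109, 0.1578]
tcp_rot: [[0.047, 0.924, 0.379], [0.922, 0.106, -0.372], [-0.384, 0.367, -0.847]]
contact_force: [-0.6, 0.5, 3.6]
opening: 0.0
grasp_force: 1.6
time_s: 31.02
eef_pos: [0.5438, -0.1093, 0.1571]
tcp_rot: [[0.049, 0.923, 0.382], [0.922, 0.106, -0.373], [-0.385, 0.371, -0.845]]
contact_force: [-5.3, 1.9, 12.0]
opening: 0.0
grasp_force: 5.6
```

```bash
python3 -m crank '[[[0,0,0.3,0,0],[0,0,0.8,0,0],[0,0,1,0,0],[-0.6,0.4,1,0,0],[-0.6,0.4,0.8,0,0],[-0.6,0.4,0.5,0,0],[-0.6,0.4,0,0,0],[0,0,0,0,0],[0,0,0,0,0]]]'; python3 flap.py
python3 - <<'E'
from h import *
W=cloud('side',np.load('pics/sidef.npy'))
for nm,(x,y) in dict(g=(.4915,.3196),a=(.538,.144),b=(.5148,.231)).items():
    q=(abs(W[...,2]-.172)<.012)&(np.hypot(W[...,0]-x,W[...,1]-y)<.042); print(nm,cv2.minEnclosingCircle((W[q][:,:2]*1000).astype(np.float32)))
E
```

```text
time_s: 32.15
eef_pos: [0.447, -0.045, 0.3292]
tcp_rot: [[0.046, 0.925, 0.378], [0.922, 0.106, -0.372], [-0.384, 0.366, -0.848]]
contact_force: [-0.0, -0.3, 0.3]
opening: -0.0001
grasp_force: 0.0
side flap deg 967 [-1.9 -0.7  1.6]
top flap deg 1217 [-0.7  0.3  2.4]
g ((491.39459228515625, 319.7682800292969), 27.3649959564209)
a ((537.6849365234375, 144.50857543945312), 27.772083282470703)
b ((514.80322265625, 230.95106506347656), 27.60045623779297)
```

View pics/sidef.png

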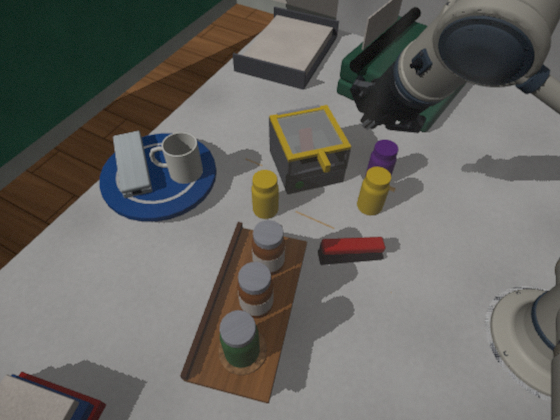

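The flap is shut, with its tab at (323,160) as at the start. The paddle stands upright-back behind the pane at about (305,135), the green jar is on the coaster at (239,340), and nothing else has moved.

```bash
python3 -c "
from bench import r
print(r.job_done())"
```

```text
the job is handed in; nothing more can be done
None
```

The job is handed in after 32 s of robot time, with no verdict returned: the last images show the green jar upright on the coaster, the flap shut and the amber jars and stapler unmoved, and the paddle measured at its stop before I shut the flap.

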